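Build up a lens train on the optical rail

ROBOT

A 6-joint arm with a two-finger parallel gripper is mounted at the origin on the work surface. World frame = base frame: x ahead of the robot, y to its left, z up, the work surface at z = 0. Lengths are in m, angles in degrees, forces in N, time in s.
With the tool pointing down it reaches from about 0.25 to 0.725 m from the base axis. Payload 9.7 kg.
Tool frame: the origin (TCP) lies on the centre line of the jaws, within the pads' length; the fingertips stand tip_reach ahead of it and the grasp point (between the pads) lies 2 mm behind it (tip_reach is the distance from the TCP to the fingertips, in m); z points along the fingers, y is the direction in which the jaws open and shut (so a half turn about z gives the same grasp; the last joint's range is limited). The gripper opens to 85 mm and grips with 20 to 120 N. Pads are 22 mm wide; open, the fingers measure 114 mm over their backs; the gripper's body (76 mm by 85 mm) begins 54 mm behind the grasp point. The pads swing forward as they close: fully open they stand 13 mm farther back than shut.
Start: joints at [76.318, 4.979, 10.078, 95.1, 0, 90], TCP at [0.13, 0.534, 0.248] pointing down, gripper open.
Joint ranges: [-179.16, 179.16], [-48.56, 103.87], [-65.8, 70.77], [-126.05, 130.52], [-82.76, 87.17], [-180, 180]. Speed limits (degrees/s): [127.2, 127.2, 147.25, 180, 180, 180].

INTERFACE

Orientations are given as [roll, pitch, yaw] about the fixed x, y, z axes, in that order (R = Rz(yaw) Ry(pitch) Rx(roll)).
In Python, from workcell import get_obs, camera, calibration, job_done, tip_reach gives the robot as it stands.
- The arm moves only by the tool apply_moves, never from a script. Its argument "rows" is a list of rows, each a list of 7 numbers: the shift along the world's x, y, z in mm, then the turn, a rotation vector about the world's x, y, z in degrees, then the closure, from 0 (fully open) to 1 (shut). A call has 1 to 20 rows; each row shifts and turns the commanded pose from where the row before left it; what a row does not reach is not made up. A row lasts 1/8 s, in which the tool goes at most 62.5 mm and 10.7 degrees, less where a joint would pass 70% of its speed; a pose out of reach is approached as far as the arm can. A call with a gripper value outside its range is refused whole. The fingers move at their own pace and stop on an object; "grip_force" is the grip in N (left out, the last holds). Time passes only in rows, so rows that do not move let the fingers close. It gives the time, the measured TCP pose, the force and the opening at its end, in the units of the state.
- get_obs(): the state, without advancing time (a new reading comes with each control period).
- camera(name): name is "scene" or "top" or "wrist"; returns the picture (480x640x3 uint8, red, green, blue); there is no depth.
- calibration(name): a dict with "intrinsics" (3x3 intrinsics, pixels), "T" (4x4, takes a point from camera to world coordinates); the wrist camera has in their place "mount" (4x4, takes a point from camera to tool coordinates, whose origin is the TCP and whose axes are the flange's). Camera axes: x right, y down, z forward; pixel columns grow to the right and rows downward; lengths in m; the calibration is good to about 2 mm. The wrist camera is an equidistant fisheye: a pixel r from the principal point sees the ray r / f radians off the axis. A picture is of the moment at which its call begins: read the wrist's pose just before it. calibration takes no time and is no camera call.
- job_done(): hands the job in, once; it reports no verdict.
The state is a dict: "time": time; "q": joint angles; "qd": joint speeds; "joint_efforts": joint torques, N m; "ee_pos": TCP position; "tcp_rot": TCP orientation; "wrist_force": force on the tool from outside, world axes, zero at the start; "torque": the same for the moment, N m; "opening": finger opening in m.
Only numpy, scipy, OpenCV 4.12 (cv2) and the standard library are available. Lean on these libraries where they do the work, as an engineer would, in place of code of your own. Each camera call takes 0.05 s, during which the arm holds its last target.

TASK

The lamp stands at one end of the optical rail and the white screen at the other; its light widens on the way, so every lens has to be bigger than the one before it. Stand the four mounted lenses upright on the four rail carriers, one on each, from the smallest next to the lamp to the largest next to the screen, each near the middle of its plate and looking straight along the rail. They are glass: set each one down gently, and do not drop any or tip one over.

Things in the scene. Friction and masses are not known exactly. Their poses are not given: they have to be found in the camera images.
- lens_30: the smallest lens, loose, about 230 g: round steel foot 42 x 10 mm, black post holder 23 mm wide to 36 mm up (thumbscrew on +y), steel post, black ring on edge, 30 mm outer diameter, 16 mm thick, glass in it. Ring centre 75 mm, top 90 mm above the foot's underside. Origin: centre of that underside; z up; y = optical axis; x across. Grip from above on the ring's left and right edges (30 mm along x).
- lens_42: the second smallest lens, loose, about 242 g: round steel foot 42 x 10 mm, black post holder 23 mm wide to 36 mm up (thumbscrew on +y), steel post, black ring on edge, 42 mm outer diameter, 16 mm thick, glass in it. Ring centre 75 mm, top 96 mm above the foot's underside. Origin: centre of that underside; z up; y = optical axis; x across. Grip from above on the ring's left and right edges (42 mm along x).
- lens_54: the second largest lens, loose, about 254 g: round steel foot 42 x 10 mm, black post holder 23 mm wide to 36 mm up (thumbscrew on +y), steel post, black ring on edge, 54 mm outer diameter, 16 mm thick, glass in it. Ring centre 75 mm, top 102 mm above the foot's underside. Origin: centre of that underside; z up; y = optical axis; x across. Grip from above on the ring's left and right edges (54 mm along x).
- lens_66: the largest lens, loose, about 266 g: round steel foot 42 x 10 mm, black post holder 23 mm wide to 36 mm up (thumbscrew on +y), steel post, black ring on edge, 66 mm outer diameter, 16 mm thick, glass in it. Ring centre 75 mm, top 108 mm above the foot's underside. Origin: centre of that underside; z up; y = optical axis; x across. Grip from above on the ring's left and right edges (66 mm along x).
- carrier_a: one of four identical carriers fixed in a row on the aluminium rail between lamp and screen, middles 70 to 130 mm apart; which letter stands where changes. A flat plate 64 x 64 mm, its top 48 mm above the table. Origin: middle of that top; z up; y along the rail; x across it. A small screw sticks out low on -x.
- carrier_b: one of four identical carriers fixed in a row on the aluminium rail between lamp and screen, middles 70 to 130 mm apart; which letter stands where changes. A flat plate 64 x 64 mm, its top 48 mm above the table. Origin: middle of that top; z up; y along the rail; x across it. A small screw sticks out low on -x.
- carrier_c: one of four identical carriers fixed in a row on the aluminium rail between lamp and screen, middles 70 to 130 mm apart; which letter stands where changes. A flat plate 64 x 64 mm, its top 48 mm above the table. Origin: middle of that top; z up; y along the rail; x across it. A small screw sticks out low on -x.
- carrier_d: one of four identical carriers fixed in a row on the aluminium rail between lamp and screen, middles 70 to 130 mm apart; which letter stands where changes. A flat plate 64 x 64 mm, its top 48 mm above the table. Origin: middle of that top; z up; y along the rail; x across it. A small screw sticks out low on -x.
- lamp: the light, fixed at either end of the rail: black post, cooling fins, clear dome with yellow bulb, 87 mm tall. Origin: on its axis at the height of the carrier tops, 48 mm above the table; y along the rail. The fixed white screen (80 mm wide, 111 mm tall from the same height) is at the other end, 490 mm off. Nearest carrier 80 to 110 mm from the lamp, farthest 380 to 410.
Not all that is in view belongs to the job. What is shaped like the lens_42 but brown is not meant.

How it is judged:
By the outcome, as a careful person would: the job done as asked, in the order asked, and still so for the second after the job is handed in, with the robot touching nothing.
It also fails if it takes over 102 s, if anything falls off the work surface, if the arm or the gripper's body presses on something with over 40 N, if the wrist force passes 120 N, or if a joint passes its speed limit or range.

## Working session

There is one attempt and no reset: what is moved stays moved. The work goes in short steps, Python scripts to look and compute and a tool call to move; the robot and the scene stay as the last step left them, time stands still between calls to the robot, and variables do not carry over. Pictures are saved under pics/ and viewed, and the job is handed in when it is done.

Besides the shell and the picture viewer there is one more tool, called after "Request:" by a JSON object that holds its "fn" and its "kwargs", one argument or row to a line. apply_moves: Moves the arm, as the interface text tells. Its arguments: {"type":"object","properties":{"rows":{"type":"array","items":{"type":"array","items":{"type":"number"}}},"grip_force":{"type":"number"}},"required":["rows"]}

```bash
mkdir -p pics; ls; python3 - <<'E'
from workcell import *
import cv2, numpy as np
np.set_printoptions(precision=4,suppress=True)
print(get_obs()); print('tip',tip_reach if not callable(tip_reach) else tip_reach())
for n in ["scene","top","wrist"]:
    cv2.imwrite(f"pics/{n}0.png",camera(n)[:,:,::-1]); print(n,calibration(n))
E
```

```text
pics
{'time': 0.0, 'q': array([76.32  ,  5.0119, 10.0342, 95.099 ,  0.0007, 90.0013]), 'qd': array([ 0.0759, -0.1114, -0.035 , -0.1048,  0.0885, -0.0961]), 'joint_efforts': array([  0.0001, -52.0385,  46.4803,   0.0159,  -0.0001,  -0.    ]), 'ee_pos': array([0.13  , 0.5342, 0.2476]), 'tcp_rot': array([-179.9233,   -0.0007,  166.3187]), 'wrist_force': array([ 0.1825, -0.3805, -0.1355]), 'torque': array([-0.0216, -0.0107, -0.0116]), 'opening': 0.08575080470339232}
tip 0.017
scene {'intrinsics': array([[516.7839,   0.    , 316.8941],
       [  0.    , 516.7839, 231.184 ],
       [  0.    ,   0.    ,   1.    ]]), 'T': array([[ 0.7331,  0.4893, -0.4724,  0.9864],
       [ 0.68  , -0.5397,  0.4963, -0.4807],
       [-0.0121, -0.685 , -0.7284,  0.7616],
       [ 0.    ,  0.    ,  0.    ,  1.    ]])}
top {'intrinsics': array([[434.3259,   0.    , 320.9593],
       [  0.    , 434.3259, 238.0465],
       [  0.    ,   0.    ,   1.    ]]), 'T': array([[-0.0128, -0.9929,  0.1179,  0.4001],
       [-0.9996,  0.0095, -0.0284, -0.007 ],
       [ 0.0271, -0.1182, -0.9926,  0.9941],
       [ 0.    ,  0.    ,  0.    ,  1.    ]])}
wrist {'intrinsics': array([[371.6483,   0.    , 317.2874],
       [  0.    , 371.6483, 244.5177],
       [  0.    ,   0.    ,   1.    ]]), 'mount': array([[-0.0001, -0.9457, -0.325 ,  0.0859],
       [ 1.    , -0.0003,  0.0005, -0.0001],
       [-0.0005, -0.325 ,  0.9457, -0.1246],
       [ 0.    ,  0.    ,  0.    ,  1.    ]])}
```

View pics/scene0.png

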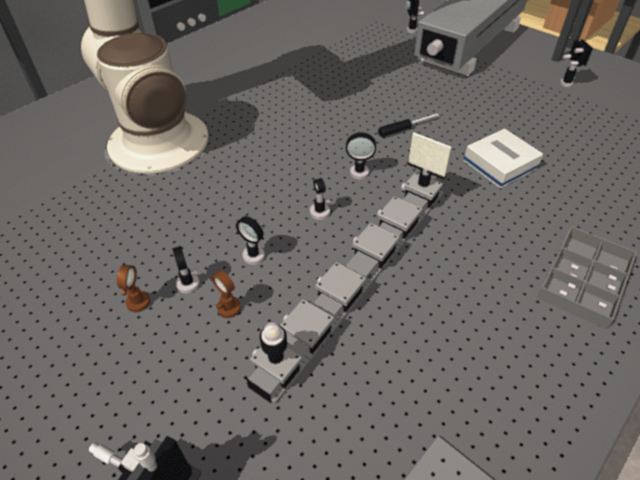

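View pics/top0.png

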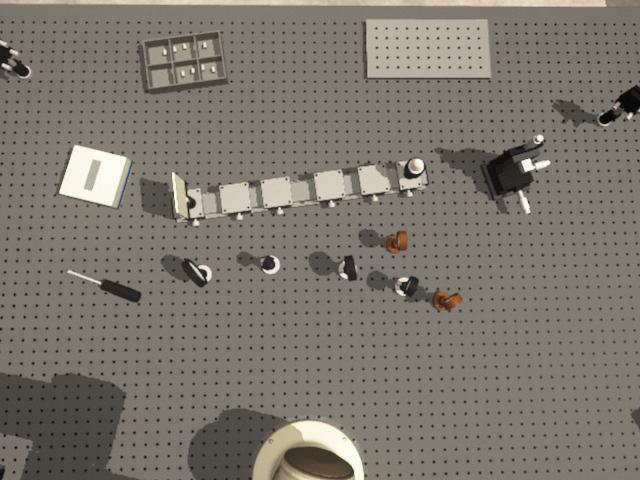

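View pics/wrist0.png

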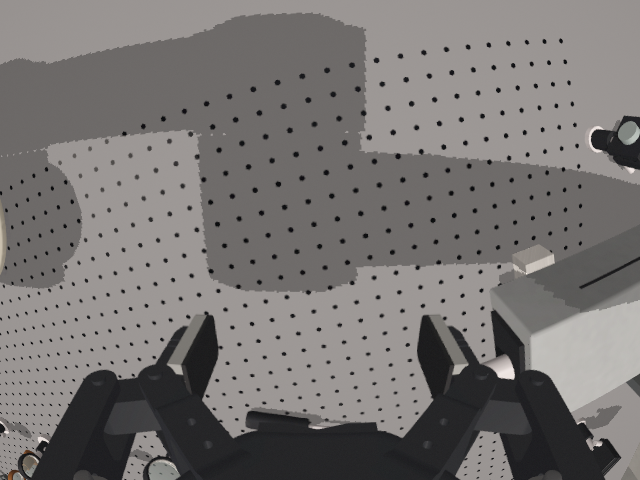

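The top view shows the lamp at (415,165), the screen at (180,195) and the carriers between them. There are black lenses at (198,272), (270,264), (348,268) and (406,286), and brown decoys at (397,242) and (447,301). I'll zoom in next.

```bash
python3 - <<'E'
import cv2, numpy as np
t=cv2.imread('pics/top0.png'); s=cv2.imread('pics/scene0.png')
a=cv2.resize(t[135:320,160:470],None,fx=2.58,fy=2.58,interpolation=cv2.INTER_CUBIC)
cv2.imwrite('pics/topz.png',a)
b=cv2.resize(s[120:320,105:390],None,fx=2.8,fy=2.8,interpolation=cv2.INTER_CUBIC)
cv2.imwrite('pics/scz.png',b)
E
```

```text
(no output)
```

View pics/topz.png

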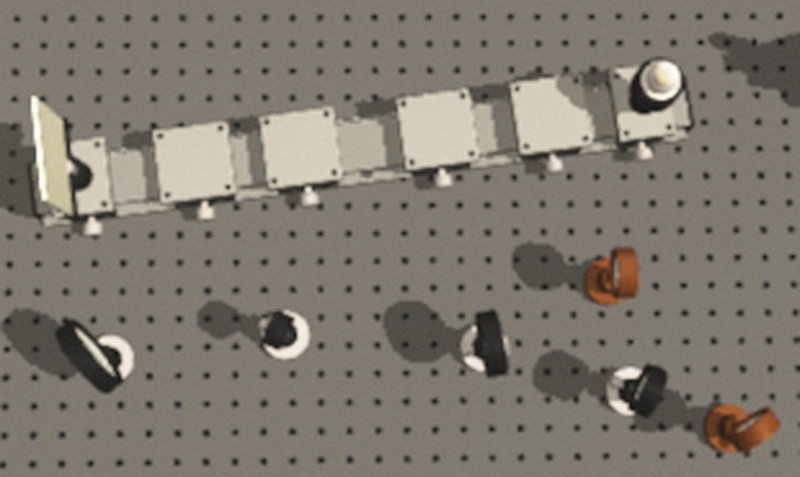

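View pics/scz.png

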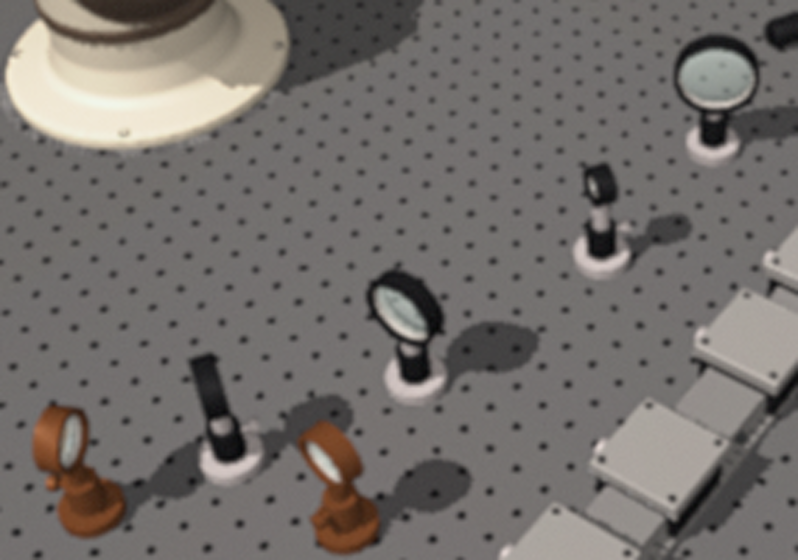

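Candidates in the top view:
- (198,272): large black ring, lens_66.
- (270,264): tiny ring, lens_30.
- (348,268): lens_54.
- (406,286): lens_42.
- (397,242) and (447,301): brown, so decoys.

The lamp is at the -y end, so the order from the lamp is 30, 42, 54, 66. Next I'll measure.

```bash
cat > h.py <<'E'
import cv2, numpy as np
from workcell import *
from scipy.optimize import least_squares
from scipy.spatial.transform import Rotation as Ro
np.set_printoptions(precision=4,suppress=True)
def rays(name,px,obs=None):
    px=np.atleast_2d(np.asarray(px,float)); c=calibration(name); K=c['intrinsics']
    d=np.c_[(px[:,0]-K[0,2])/K[0,0],(px[:,1]-K[1,2])/K[1,1],np.ones(len(px))]
    if name=='wrist':
        r=np.hypot(d[:,0],d[:,1]); k=np.where(r>1e-9,np.sin(r)/np.maximum(r,1e-9),1)
        d=np.c_[d[:,0]*k,d[:,1]*k,np.cos(r)]
        T=np.eye(4); T[:3,:3]=Ro.from_euler('xyz',obs['tcp_rot'],degrees=True).as_matrix(); T[:3,3]=obs['ee_pos']
        T=T@c['mount']
    else: T=c['T']
    return T[:3,3], d@T[:3,:3].T
def plane(name,px,z,obs=None):
    o,d=rays(name,px,obs); return (o+d*((z-o[2])/d[:,2])[:,None])[:,:2]
def circ(P,r):
    f=lambda c: np.hypot(*(P-c).T)-r
    s=least_squares(f,P.mean(0),loss='soft_l1',f_scale=0.001); return s.x,np.sqrt(np.mean(s.fun**2))
E
python3 - <<'E'
from h import *
for n,rois in (('top',{'66':(180,255,30,35),'30':(255,250,30,28),'54':(335,250,28,35),'42':(390,270,30,32)}),('scene',{'66':(345,155,30,30),'30':(305,195,30,30),'54':(238,240,30,30),'42':(170,270,34,28)})):
    im=cv2.imread(f'pics/{n}0.png')
    for k,(x,y,w,h) in rois.items():
        c=im[y:y+h,x:x+w].astype(int)
        m=(c.min(2)>150).astype(np.uint8)
        nn,l,st,ce=cv2.connectedComponentsWithStats(m)
        i=1+np.argmax(st[1:,4]); m=(l==i).astype(np.uint8)
        cs=max(cv2.findContours(m,0,1)[0],key=len)[:,0]
        hull=cv2.convexHull(cs)[:,0]+[x,y]
        P=plane(n,hull,0.010); cc,e=circ(P,0.021)
        print(n,k,st[i],ce[i]+[x,y],cc,e)
im=cv2.imread('pics/top0.png').astype(int)
m=((im.min(2)>140)).astype(np.uint8)
m[:, :]*=1
cv2.imwrite('pics/m.png',cv2.resize(m[140:240,160:440]*255,None,fx=2.8,fy=2.8,interpolation=0))
E
```

```text
top 66 [18 10 12 16 79] [205.481  270.5063] [0.4385 0.2342] 0.0015174667563077713
top 30 [  8   5  17  19 120] [273.5167 266.175 ] [0.4582 0.0798] 0.0004726634112403279
top 54 [ 5 23  8  6 28] [343.5  275.25] [ 0.4163 -0.0735] 0.0027921581288581554
top 42 [ 8  7 10  5 38] [403.0263 279.2105] [ 0.4397 -0.216 ] 0.004076524742326881
scene 66 [ 5 11 18 12 84] [357.3452 172.631 ] [0.4415 0.2317] 0.0012434468884602423
scene 30 [  5  10  19  14 104] [317.4519 212.5769] [0.4609 0.0764] 0.001477714863431635
scene 54 [  5   9  20  14 121] [250.6612 257.1322] [ 0.4472 -0.0951] 0.0011250384626320278
scene 42 [  7  11  21  11 117] [185.3077 286.4017] [ 0.4079 -0.2214] 0.002904562123403817
```

View pics/m.png

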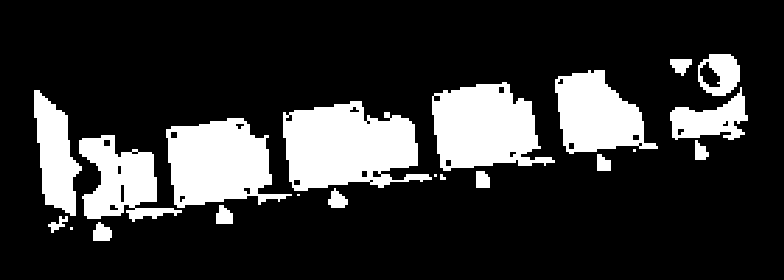

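```bash
python3 - <<'E'
from h import *
im=cv2.imread('pics/top0.png')
a=cv2.resize(im[155:220,210:310],None,fx=8,fy=8,interpolation=cv2.INTER_CUBIC)
b=cv2.resize(im[155:220,305:405],None,fx=8,fy=8,interpolation=cv2.INTER_CUBIC)
cv2.imwrite('pics/za.png',a);cv2.imwrite('pics/zb.png',b)
for n,rois in (('top',{'54':(333,255,24,27),'42':(390,274,30,26),'66':(180,255,36,35)}),('scene',{'42':(168,270,34,26)})):
    im=cv2.imread(f'pics/{n}0.png')
    for k,(x,y,w,h) in rois.items():
        c=im[y:y+h,x:x+w].astype(int)
        m=(c.min(2)>140)
        cs=np.argwhere(m)[:,::-1].astype(np.int32)
        hull=cv2.convexHull(cs)[:,0]+[x,y]
        P=plane(n,hull,0.010); cc,e=circ(P,0.021)
        print(n,k,m.sum(),cc,e)
E
```

```text
top 54 62 [ 0.4455 -0.0939] 0.0009094152019243951
top 42 85 [ 0.4052 -0.2218] 0.0019377617479607802
top 66 144 [0.439  0.2331] 0.007461869664329307
scene 42 142 [ 0.407  -0.2221] 0.003613281936391404
```

View pics/za.png

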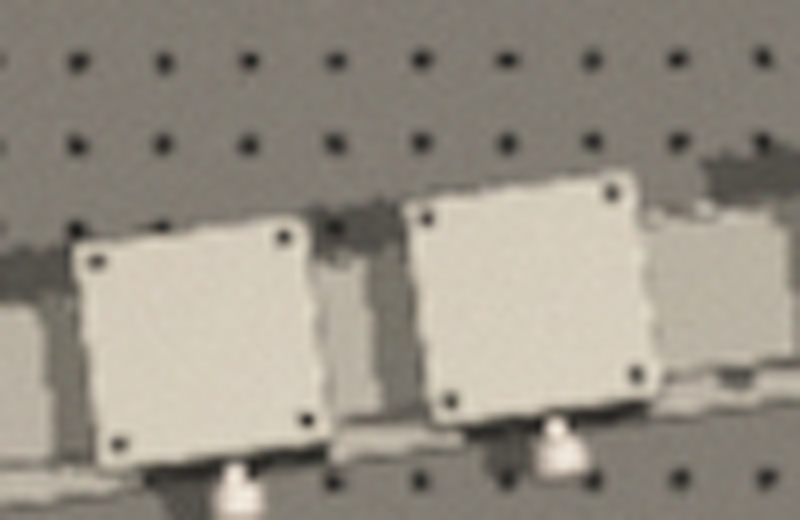

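View pics/zb.png

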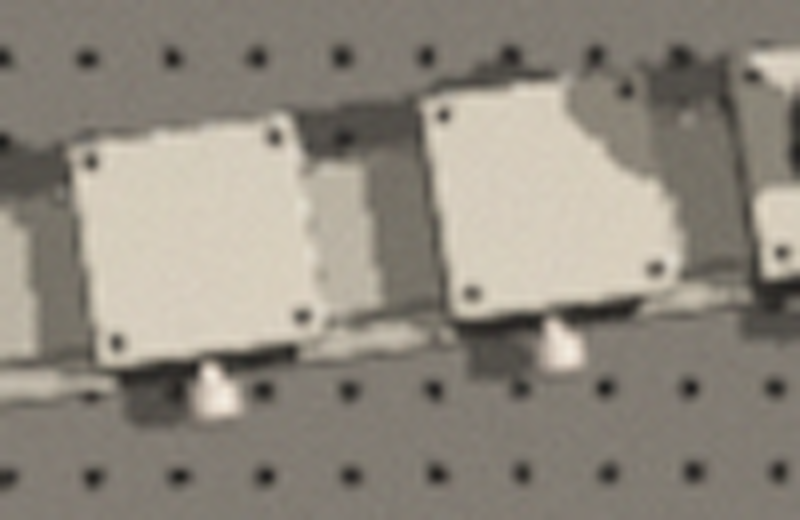

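Each plate shows its four corner screws clearly. I'll turn them into plate centres and the rail yaw, and get rough ring yaws from the dark ring masks.

```bash
python3 - <<'E'
from h import *
S={'4':(210,[(96,262),(284,237),(307,419),(120,444)]),'3':(210,[(428,218),(612,192),(637,375),(450,401)]),
'2':(305,[(91,161),(274,137),(303,317),(117,343)]),'1':(305,[(444,115),(626,90),(656,269),(472,293)])}
C={}
for k,(ox,p) in S.items():
    p=(np.array(p)+.5)/8-.5+[ox,155]
    P=plane('top',p,0.048)
    C[k]=P.mean(0)
    # directions along rail (image right = -y): from idx1->0, 2->3
    d=(P[0]-P[1])+(P[3]-P[2]); e=(P[0]-P[3])+(P[1]-P[2])
    print(k,C[k],'sides',np.linalg.norm(P-np.roll(P,1,0),axis=1),'rail ang',np.degrees(np.arctan2(d[1],d[0])),np.degrees(np.arctan2(e[1],e[0])))
A=np.array([C[k] for k in '1234']); v=np.linalg.svd(A-A.mean(0))[2][0]; print('line',np.degrees(np.arctan2(*v[::-1])), np.linalg.norm(np.diff(A,axis=0),axis=1))
im=cv2.imread('pics/top0.png')
for k,(x,y,w,h) in {'66':(180,255,32,35),'30':(258,252,20,20),'54':(338,252,22,30),'42':(398,272,24,26)}.items():
    m=(im[y:y+h,x:x+w].max(2)<50).astype(np.uint8)
    nn,l,st,ce=cv2.connectedComponentsWithStats(m); i=1+np.argmax(st[1:,4])
    q=np.argwhere(l==i)[:,::-1]+[x,y]; P=plane('top',q,0.075)
    r=cv2.minAreaRect((P*1000).astype(np.float32)); print(k,st[i],P.mean(0),r)
E
```

```text
4 [0.6053 0.1551] sides [0.0516 0.0521 0.0517 0.0515] rail ang 97.39087205140243 7.773783567740266
3 [0.6171 0.0643] sides [0.052  0.0515 0.0523 0.052 ] rail ang 97.78373064437919 7.1174291330542765
2 [ 0.6325 -0.0537] sides [0.0522 0.0517 0.0519 0.0523] rail ang 97.51321972609617 7.613078239841598
1 [ 0.6456 -0.1528] sides [0.0514 0.0519 0.0519 0.0521] rail ang 97.4236063236328 7.522881787657114
line 97.44529439161396 [0.1    0.119  0.0916]
66 [  2   4  25  28 212] [0.4371 0.237 ] ((438.54583740234375, 235.71531677246094), (67.0660400390625, 21.28348731994629), 40.05837631225586)
30 [ 4  4 13 14 91] [0.4573 0.0799] ((456.5420837402344, 77.51554870605469), (22.715532302856445, 26.32990074157715), 63.52431106567383)
54 [  6   4  12  25 186] [ 0.445  -0.0928] ((444.8757019042969, -91.01127624511719), (51.053218841552734, 22.81374740600586), 11.34592056274414)
42 [  2   5  18  20 169] [ 0.4048 -0.2192] ((407.5386047363281, -220.15167236328125), (30.70966911315918, 39.7305793762207), 49.35076141357422)
```

Request:
{"fn": "apply_moves", "kwargs": {
  "rows": [
    [12,-18,0,0,0,-3,0],
    [24,-37,0,0,0,-5,0],
    [24,-37,0,0,0,-5,0],
    [24,-37,0,0,0,-5,0],
    [24,-37,0,0,0,-5,0],
    [24,-37,0,0,0,-5,0],
    [24,-37,0,0,0,-5,0],
    [24,-37,0,0,0,-5,0],
    [24,-37,0,0,0,-5,0],
    [24,-37,0,0,0,-5,0],
    [24,-37,0,0,0,-5,0],
    [24,-37,0,0,0,-5,0],
    [24,-37,0,0,0,-5,0],
    [24,-37,0,0,0,-5,0],
    [16,-37,0,0,0,-1,0],
    [8,-15,0,0,0,0,0],
    [0,0,0,0,0,0,0]
  ]
}}

```text
time: 2.28
ee_pos: [0.4778, -0.0175, 0.2481]
tcp_rot: [-180.0, -0.0, 97.2]
wrist_force: [-0.5, 0.7, -0.4]
opening: 0.0854
```

```bash
cat > wp.py <<'E'
import sys
from h import *
o=get_obs(); im=camera('wrist'); n=sys.argv[1]
cv2.imwrite(f'pics/{n}.png',im[:,:,::-1]); np.save(f'pics/{n}.npy',{k:o[k] for k in('ee_pos','tcp_rot','time')},allow_pickle=True)
print(o['time'],o['ee_pos'],o['tcp_rot'],o['wrist_force'],o['opening'])
E
python3 wp.py w1
```

```text
2.275 [ 0.4778 -0.0175  0.2481] [-179.9708   -0.0096   97.1763] [-0.4958  0.7393 -0.407 ] 0.08542573263209709
```

View pics/w1.png

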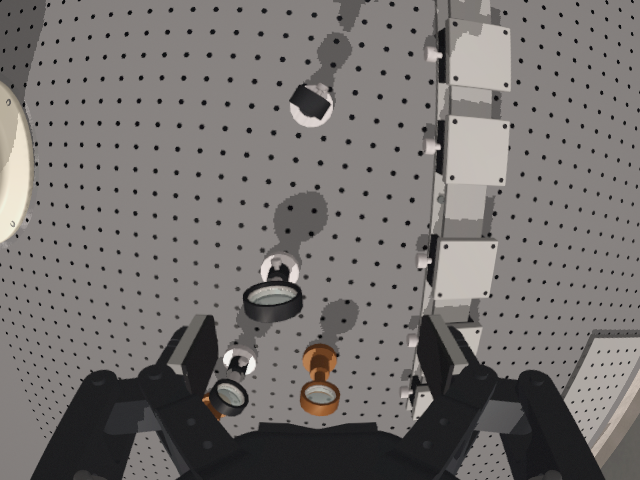

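The wrist picture shows lens_30 at (311,103), lens_54 at (272,285), lens_42 at (235,380), a brown decoy at (320,380) and the carriers at the right. I'll measure feet and rings from it.

```bash
python3 - <<'E'
from h import *
im=cv2.imread('pics/w1.png'); 
a=cv2.resize(im[75:135,280:345],None,fx=6,fy=6,interpolation=2); b=cv2.resize(im[245:330,230:315],None,fx=4.235,fy=4.235,interpolation=2)[:360]
cv2.imwrite('pics/w1z.png',np.hstack([a,b]))
o=np.load('pics/w1.npy',allow_pickle=True).item()
for k,(x,y,w,h) in {'30':(285,78,52,52),'54':(255,250,50,36)}.items():
    m=(im[y:y+h,x:x+w].min(2)>165); q=np.argwhere(m)[:,::-1].astype(np.int32)
    P=plane('wrist',cv2.convexHull(q)[:,0]+[x,y],0.010,o); print(k,m.sum(),*circ(P,.021))
x,y,w,h=288,78,46,48
m=(im[y:y+h,x:x+w].max(2)<60).astype(np.uint8); nn,l,st,ce=cv2.connectedComponentsWithStats(m); i=1+np.argmax(st[1:,4])
q=np.argwhere(l==i)[:,::-1]+[x,y]; P=plane('wrist',q,0.085,o); print(P.mean(0),cv2.minAreaRect((P*1000).astype(np.float32)))
E
```

```text
30 474 [0.4571 0.0809] 0.0006840233570127261
54 313 [ 0.4443 -0.0929] 0.0009708905255689307
[0.4573 0.0807] ((457.1399841308594, 80.37005615234375), (18.8350830078125, 29.046104431152344), 57.00215148925781)
```

View pics/w1z.png

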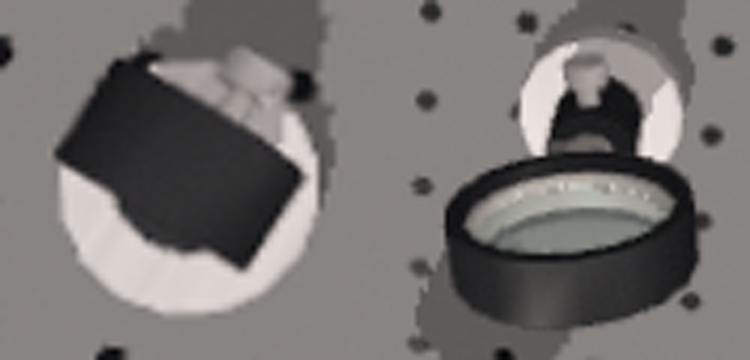

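```bash
python3 - <<'E'
from h import *
o=np.load('pics/w1.npy',allow_pickle=True).item()
c=(np.array([(125,60),(300,178),(243,270),(58,155)])+.5)/6-.5+[280,75]
P=plane('wrist',c,0.078,o); print(P)
for i,j in((0,1),(3,2),(0,3),(1,2)):
    d=P[j]-P[i]; print(np.degrees(np.arctan2(d[1],d[0])),np.linalg.norm(d))
E
```

```text
[[0.4486 0.0939]
 [0.473  0.0811]
 [0.4672 0.0681]
 [0.4415 0.0804]]
-27.695129019511448 0.027521575114317284
-25.639502213296648 0.02847711577940612
-117.68440481329948 0.015247095108926566
-113.91436288944551 0.014256654875378045
```

Lens_30's foot is at (0.457, 0.081) and its x axis lies at about -26.5°, so the tool yaw should be 63.5.

Request:
{"fn": "apply_moves", "kwargs": {
  "rows": [
    [-2,10,-10,0,0,-6,0],
    [-5,22,-20,0,0,-8,0],
    [-5,25,-20,0,0,-8,0],
    [-5,25,-20,0,0,-8,0],
    [-4,16,-20,0,0,-3.7,0],
    [0,0,-25,0,0,0,0],
    [0,0,-25,0,0,0,0],
    [0,0,-10,0,0,0,0],
    [0,0,0,0,0,0,0]
  ]
}}

```text
time: 3.45
ee_pos: [0.4566, 0.0819, 0.0983]
tcp_rot: [-180.0, 0.0, 63.7]
wrist_force: [0.7, 0.6, 0.0]
opening: 0.0852
```

```bash
python3 wp.py w2
```

```text
3.45 [0.4566 0.0819 0.0983] [-179.9753    0.0133   63.663 ] [0.6715 0.5648 0.0106] 0.08517851755444422
```

View pics/w2.png

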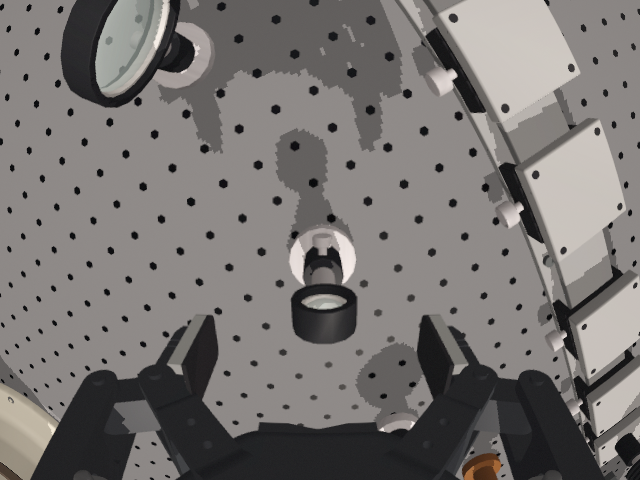

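```bash
cat > foot.py <<'E'
import sys
from h import *
# foot.py name x y w h [z] : circle fit of white foot in wrist pic
n=sys.argv[1]; x,y,w,h=map(int,sys.argv[2:6]); z=float(sys.argv[6]) if len(sys.argv)>6 else .010
im=cv2.imread(f'pics/{n}.png'); o=np.load(f'pics/{n}.npy',allow_pickle=True).item()
m=(im[y:y+h,x:x+w].min(2)>165); q=np.argwhere(m)[:,::-1].astype(np.int32)
P=plane('wrist',cv2.convexHull(q)[:,0]+[x,y],z,o); c,e=circ(P,.021)
R=Ro.from_euler('xyz',o['tcp_rot'],degrees=True).as_matrix()
d=np.r_[c-o['ee_pos'][:2],0]; print('foot',c,'rms',e,'delta world mm',d*1e3,'tool mm',(R.T@d)*1e3)
E
python3 foot.py w2 280 220 85 80
```

```text
foot [0.4568 0.0805] rms 0.0019088979231445936 delta world mm [ 0.2578 -1.3275  0.    ] tool mm [-1.0753  0.82   -0.0001]
```

Request:
{"fn": "apply_moves", "kwargs": {
  "grip_force": 30,
  "rows": [
    [1.5,-1.3,-12,0,0,0,0],
    [0,0,-13,0,0,0,0.2],
    [0,0,0,0,0,0,0.45],
    [0,0,0,0,0,0,0.6],
    [0,0,0,0,0,0,0.7],
    [0,0,0,0,0,0,0.8],
    [0,0,0,0,0,0,0.9],
    [0,0,0,0,0,0,0.9]
  ]
}}

```text
time: 4.5
ee_pos: [0.4588, 0.0801, 0.0736]
tcp_rot: [180.0, -0.0, 63.6]
wrist_force: [0.1, -0.9, 3.4]
opening: 0.0291
```

```bash
python3 wp.py w3
```

```text
4.5 [0.4588 0.0801 0.0736] [179.9739  -0.019   63.6156] [ 0.0942 -0.8616  3.4371] 0.029111512865701884
```

View pics/w3.png

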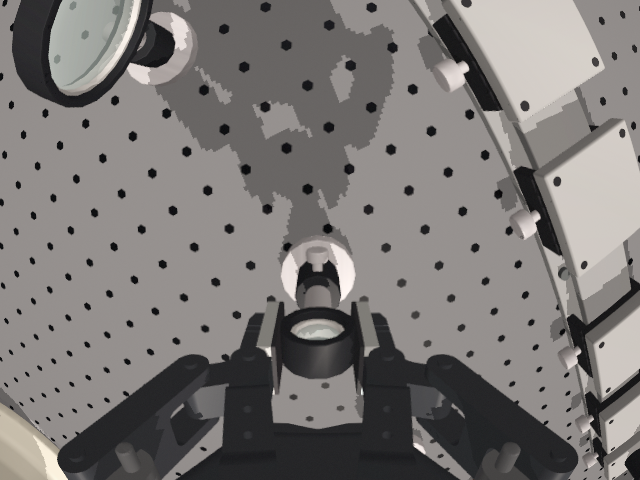

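Lens_30 is held, with an opening of 29 mm. I'll lift it and carry it over to the carrier nearest the lamp.

Request:
{"fn": "apply_moves", "kwargs": {
  "rows": [
    [0,0,10,0,0,0,0.9],
    [0,0,25,0,0,0,0.9],
    [0,0,30,0,0,0,0.9],
    [8,-10,20,0,0,2,0.9],
    [18,-23,0,0,0,4,0.9],
    [24,-30,0,0,0,4,0.9],
    [24,-30,0,0,0,4,0.9],
    [24,-30,0,0,0,4,0.9],
    [24,-30,0,0,0,4,0.9],
    [24,-30,0,0,0,4,0.9],
    [20,-25,0,0,0,4,0.9],
    [14,-18,0,0,0,3,0.9],
    [6.8,-7,0,0,0,0.9,0.9],
    [0,0,0,0,0,0,0.9],
    [0,0,0,0,0,0,0.9]
  ]
}}

```text
time: 6.42
ee_pos: [0.645, -0.1522, 0.1584]
tcp_rot: [-180.0, -0.0, 97.5]
wrist_force: [-0.3, -0.0, -2.3]
opening: 0.0283
```

```bash
python3 foot.py w3 275 235 85 65; python3 wp.py w4; python3 - <<'E'
from h import *
cv2.imwrite('pics/s4.png',camera('scene')[:,:,::-1])
E
```

```text
foot [0.4579 0.0819] rms 0.00036418329973637024 delta world mm [-0.9271  1.788   0.    ] tool mm [ 1.1898 -1.6251 -0.0003]
6.425 [ 0.645  -0.1522  0.1584] [-179.9825   -0.0164   97.5109] [-0.2824 -0.0068 -2.2882] 0.028349366092222175
```

View pics/w4.png

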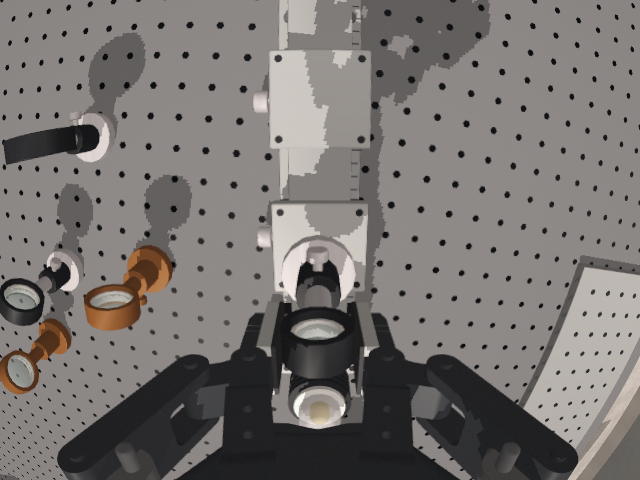

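View pics/s4.png

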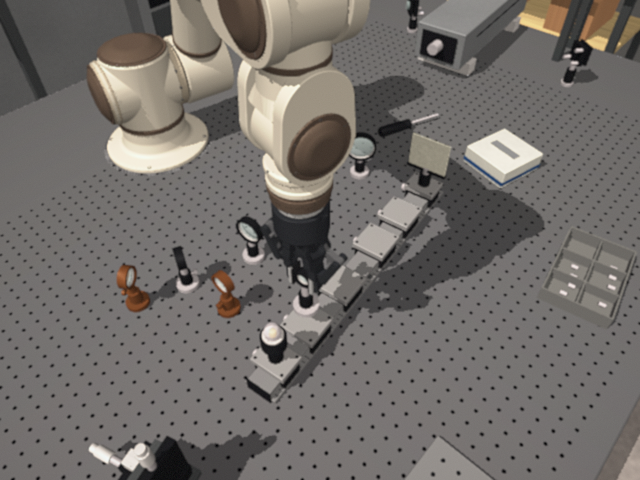

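```bash
python3 - <<'E'
from h import *
im=cv2.imread('pics/w4.png'); cv2.imwrite('pics/w4z.png',cv2.resize(im[40:300,255:385],None,fx=2.3,fy=2.3,interpolation=2))
o=np.load('pics/w4.npy',allow_pickle=True).item()
# dark screw dots
def dot(x,y):
    c=im[y-6:y+7,x-6:x+7].max(2).astype(float); w=np.clip(110-c,0,None); yy,xx=np.mgrid[-6:7,-6:7]
    return [x+(w*xx).sum()/w.sum(), y+(w*yy).sum()/w.sum()]
c1=plane('wrist',[dot(280,213),dot(363,212)],.048,o); c2=plane('wrist',[dot(278,59),dot(362,59),dot(363,138),dot(278,139)],.048,o)
print(c1,c2,np.linalg.norm(c1[0]-c1[1]),c2.mean(0)); 
d=c1[1]-c1[0];print(np.degrees(np.arctan2(d[1],d[0])))
u=d/np.linalg.norm(d); n=np.array([u[1],-u[0]]); print('c1',c1.mean(0)+n*.026)
E
```

```text
[[ 0.6152 -0.1296]
 [ 0.6674 -0.1228]] [[ 0.6024 -0.0311]
 [ 0.6537 -0.0244]
 [ 0.6604 -0.0758]
 [ 0.6091 -0.0825]] 0.05261042411257472 [ 0.6314 -0.0534]
7.416271955536009
c1 [ 0.6446 -0.152 ]
```

View pics/w4z.png

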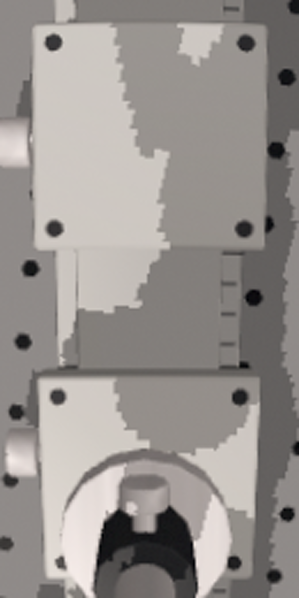

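Both views put the plate within 1 mm of the TCP, so I'll lower gently.

Request:
{"fn": "apply_moves", "kwargs": {
  "rows": [
    [0,0,-8,0,0,0,0.9],
    [0,0,-12,0,0,0,0.9],
    [0,0,-9,0,0,0,0.9],
    [0,0,-4,0,0,0,0.9],
    [0,0,-1.5,0,0,0,0.9],
    [0,0,-1,0,0,0,0.9],
    [0,0,-0.7,0,0,0,0.9],
    [0,0,0,0,0,0,0.9]
  ]
}}

```text
time: 7.52
ee_pos: [0.6454, -0.1529, 0.1222]
tcp_rot: [180.0, 0.0, 97.5]
wrist_force: [0.2, 0.6, -3.3]
opening: 0.0287
```

Request:
{"fn": "apply_moves", "kwargs": {
  "rows": [
    [0,0,-0.5,0,0,0,0.9],
    [0,0,0,0,0,0,0.9]
  ]
}}

```text
time: 7.78
ee_pos: [0.6455, -0.1529, 0.1218]
tcp_rot: [180.0, 0.0, 97.5]
wrist_force: [-0.2, -0.3, -1.4]
opening: 0.0287
```

Request:
{"fn": "apply_moves", "kwargs": {
  "rows": [
    [0,0,-0.5,0,0,0,0.9],
    [0,0,0,0,0,0,0.9]
  ]
}}

```text
time: 8.02
ee_pos: [0.6456, -0.1529, 0.1216]
tcp_rot: [180.0, 0.0, 97.5]
wrist_force: [0.3, -0.1, 2.7]
opening: 0.0287
```

Contact: the force went from -2.3 to +2.7 N. I'll release.

Request:
{"fn": "apply_moves", "kwargs": {
  "rows": [
    [0,0,0,0,0,0,0.62],
    [0,0,0,0,0,0,0.55],
    [0,0,0,0,0,0,0.4],
    [0,0,0,0,0,0,0.2],
    [0,0,0,0,0,0,0]
  ]
}}

```text
time: 8.65
ee_pos: [0.6454, -0.1529, 0.1211]
tcp_rot: [-180.0, -0.0, 97.5]
wrist_force: [-0.3, -0.3, 0.6]
opening: 0.084
```

```bash
python3 wp.py w5
```

```text
8.65 [ 0.6454 -0.1529  0.1211] [-179.9957   -0.0007   97.5174] [-0.2537 -0.2714  0.6267] 0.08397864494517236
```

View pics/w5.png

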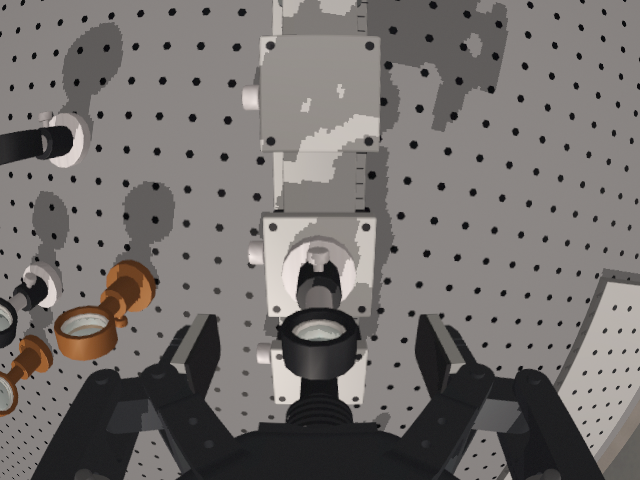

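Lens_30 stands upright and centred. Next I'll look at lens_42.

Request:
{"fn": "apply_moves", "kwargs": {
  "rows": [
    [0,0,15,0,0,0,0],
    [0,0,35,0,0,0,0],
    [0,0,40,0,0,0,0],
    [-12,-7,20,0,0,0,0],
    [-30,-18,0,0,0,0,0],
    [-35,-22,0,0,0,0,0],
    [-38,-24,0,0,0,0,0],
    [-38,-24,0,0,0,0,0],
    [-38,-24,0,0,0,0,0],
    [-28,-16,0,0,0,0,0],
    [-14,-8,0,0,0,0,0],
    [0,0,0,0,0,0,0],
    [0,0,0,0,0,0,0]
  ]
}}

```text
time: 10.32
ee_pos: [0.413, -0.2956, 0.231]
tcp_rot: [180.0, -0.0, 97.5]
wrist_force: [-0.4, 0.1, -0.7]
opening: 0.085
```

```bash
python3 wp.py w6
```

```text
10.325 [ 0.413  -0.2956  0.231 ] [179.992   -0.0121  97.5441] [-0.434   0.0551 -0.668 ] 0.08498772008841377
```

View pics/w6.png

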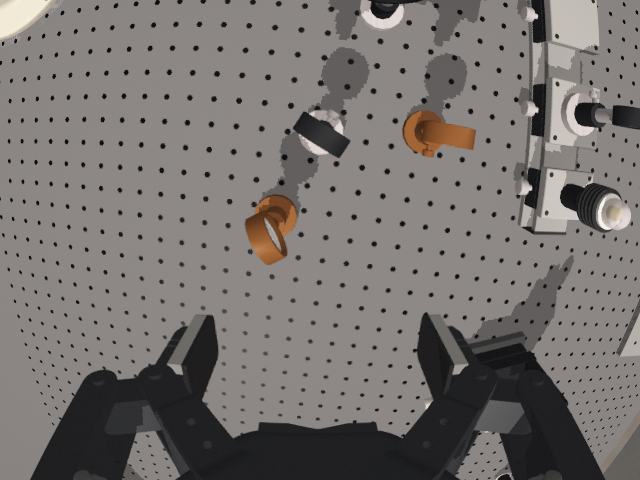

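Lens_42 (black) is at (321,133), with the decoys at (265,235) and (437,134).

```bash
cat > ring.py <<'E'
import sys
from h import *
# ring.py name x y w h z : dark ring rect
n=sys.argv[1]; x,y,w,h=map(int,sys.argv[2:6]); z=float(sys.argv[6])
im=cv2.imread(f'pics/{n}.png'); o=np.load(f'pics/{n}.npy',allow_pickle=True).item()
m=(im[y:y+h,x:x+w].max(2)<62).astype(np.uint8); nn,l,st,ce=cv2.connectedComponentsWithStats(m); i=1+np.argmax(st[1:,4])
q=np.argwhere(l==i)[:,::-1]+[x,y]; P=plane('wrist',q,z,o); print(st[i],P.mean(0),cv2.minAreaRect((P*1000).astype(np.float32)))
v=np.linalg.svd(P-P.mean(0),full_matrices=False)[2][0]; print('pca',np.degrees(np.arctan2(v[1],v[0])))
s=6
cv2.imwrite(f'pics/{n}r.png',cv2.resize(im[y:y+h,x:x+w],None,fx=s,fy=s,interpolation=2))
E
python3 foot.py w6 295 105 56 52; python3 ring.py w6 288 103 68 60 0.085
```

```text
foot [ 0.4047 -0.2207] rms 0.0007895657163821943 delta world mm [-8.2864 74.8576  0.    ] tool mm [75.2976  1.6134  0.0161]
[   5    9   57   46 1195] [ 0.404  -0.2205] ((404.31243896484375, -219.8601531982422), (17.737062454223633, 39.86822509765625), 65.44965362548828)
pca -25.10767812889345
```

View pics/w6r.png

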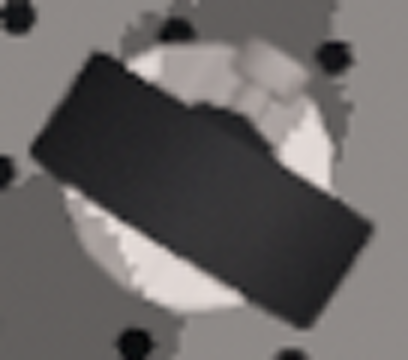

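Request:
{"fn": "apply_moves", "kwargs": {
  "rows": [
    [-1,9,-10,0,0,-6,0.25],
    [-2,20,-20,0,0,-8,0.25],
    [-2,20,-20,0,0,-8,0.25],
    [-2,16,-20,0,0,-7,0.25],
    [-1.3,9.9,-20,0,0,-3.5,0.25],
    [0,0,-20,0,0,0,0.25],
    [0,0,-15,0,0,0,0.25],
    [0,0,-5,0,0,0,0.25],
    [0,0,0,0,0,0,0.25]
  ]
}}

```text
time: 11.5
ee_pos: [0.4043, -0.221, 0.1012]
tcp_rot: [-180.0, -0.0, 65.0]
wrist_force: [-0.2, -0.8, 0.7]
opening: 0.064
```

```bash
python3 wp.py w7
```

```text
11.5 [ 0.4043 -0.221   0.1012] [-179.9914   -0.0027   65.026 ] [-0.1919 -0.8407  0.7072] 0.06398524000112076
```

View pics/w7.png

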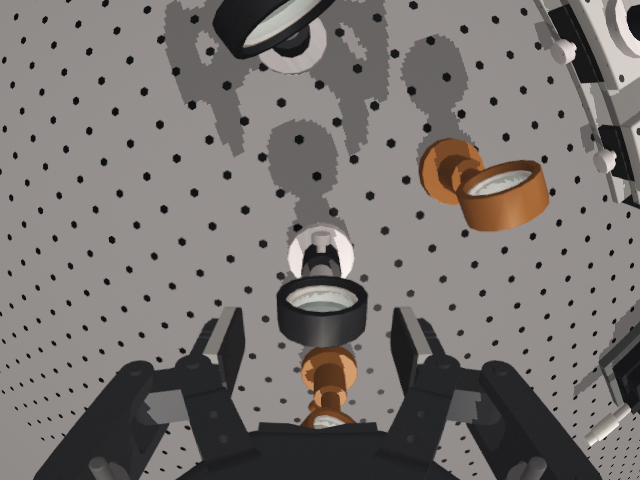

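Request:
{"fn": "apply_moves", "kwargs": {
  "rows": [
    [1.5,-0.7,-14,0,0,0,0.25],
    [0,0,-14,0,0,0,0.25],
    [0,0,0,0,0,0,0.4],
    [0,0,0,0,0,0,0.5],
    [0,0,0,0,0,0,0.6],
    [0,0,0,0,0,0,0.75],
    [0,0,0,0,0,0,0.75]
  ]
}}

```text
time: 12.42
ee_pos: [0.4057, -0.2218, 0.0734]
tcp_rot: [180.0, 0.0, 65.0]
wrist_force: [0.5, -0.8, 0.3]
opening: 0.0407
```

```bash
python3 wp.py w8
```

```text
12.425 [ 0.4057 -0.2218  0.0734] [179.9684   0.0002  65.0163] [ 0.5393 -0.7804  0.3036] 0.04072220485697032
```

View pics/w8.png

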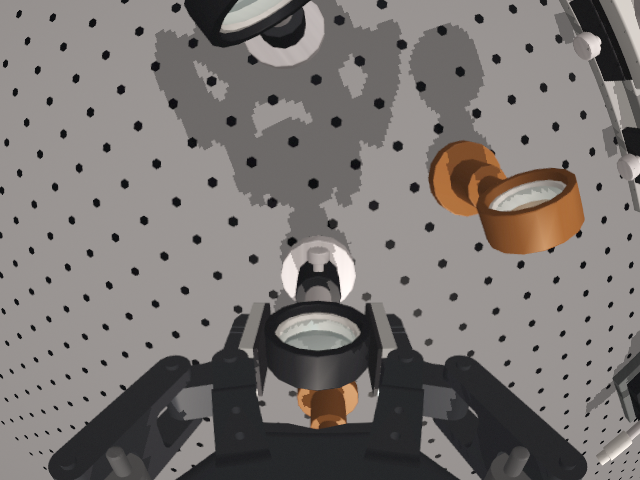

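Gripped cleanly. I'll lift high enough to clear the decoy and carry it to the second carrier.

Request:
{"fn": "apply_moves", "kwargs": {
  "rows": [
    [0,0,10,0,0,0,0.75],
    [0,0,30,0,0,0,0.75],
    [0,0,40,0,0,0,0.75],
    [0,0,40,0,0,0,0.75],
    [8,6,5,0,0,2,0.75],
    [20,15,0,0,0,4,0.75],
    [27,20,0,0,0,4,0.75],
    [27,20,0,0,0,4,0.75],
    [27,20,0,0,0,4,0.75],
    [27,20,0,0,0,4,0.75],
    [27,20,0,0,0,4,0.75],
    [27,20,0,0,0,4,0.75],
    [22,17,-10,0,0,2.5,0.75],
    [10,7,-20,0,0,0,0.75],
    [4.3,3.2,-20,0,0,0,0.75],
    [0,0,0,0,0,0,0.75],
    [0,0,0,0,0,0,0.75]
  ]
}}

```text
time: 14.6
ee_pos: [0.6315, -0.0541, 0.1485]
tcp_rot: [180.0, 0.0, 97.5]
wrist_force: [-0.1, -0.6, -1.4]
opening: 0.0406
```

```bash
python3 wp.py w9
```

```text
14.6 [ 0.6315 -0.0541  0.1485] [179.9938   0.0076  97.4701] [-0.071  -0.5665 -1.416 ] 0.04064338330645708
```

View pics/w9.png

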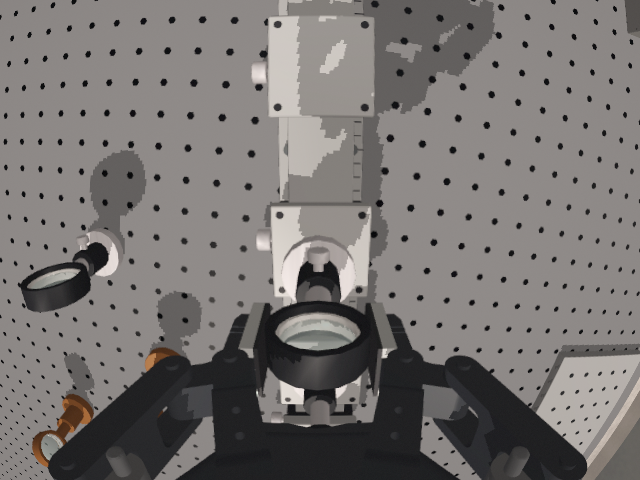

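Request:
{"fn": "apply_moves", "kwargs": {
  "rows": [
    [0.5,0.5,-8,0,0,0,0.75],
    [0,0,-10,0,0,0,0.75],
    [0,0,-5,0,0,0,0.75],
    [0,0,-2,0,0,0,0.75],
    [0,0,-1,0,0,0,0.75],
    [0,0,-0.6,0,0,0,0.75],
    [0,0,0,0,0,0,0.75]
  ]
}}

```text
time: 15.52
ee_pos: [0.6325, -0.053, 0.1217]
tcp_rot: [180.0, 0.0, 97.5]
wrist_force: [0.2, -0.2, -2.3]
opening: 0.0411
```

Request:
{"fn": "apply_moves", "kwargs": {
  "rows": [
    [0,0,-0.5,0,0,0,0.75],
    [0,0,0,0,0,0,0.75]
  ]
}}

```text
time: 15.78
ee_pos: [0.6326, -0.053, 0.1214]
tcp_rot: [180.0, 0.0, 97.5]
wrist_force: [-1.3, 1.1, 0.5]
opening: 0.0415
```

Request:
{"fn": "apply_moves", "kwargs": {
  "rows": [
    [0,0,-0.3,0,0,0,0.75],
    [0,0,0,0,0,0,0.5],
    [0,0,0,0,0,0,0.42],
    [0,0,0,0,0,0,0.3],
    [0,0,0,0,0,0,0.1],
    [0,0,0,0,0,0,0]
  ]
}}

```text
time: 16.52
ee_pos: [0.6324, -0.053, 0.1206]
tcp_rot: [-180.0, -0.0, 97.5]
wrist_force: [0.2, -0.4, -1.0]
opening: 0.0855
```

```bash
python3 wp.py w10
```

```text
16.525 [ 0.6324 -0.053   0.1206] [-179.9956   -0.0014   97.5171] [ 0.2041 -0.3756 -1.0016] 0.08548128750195545
```

View pics/w10.png

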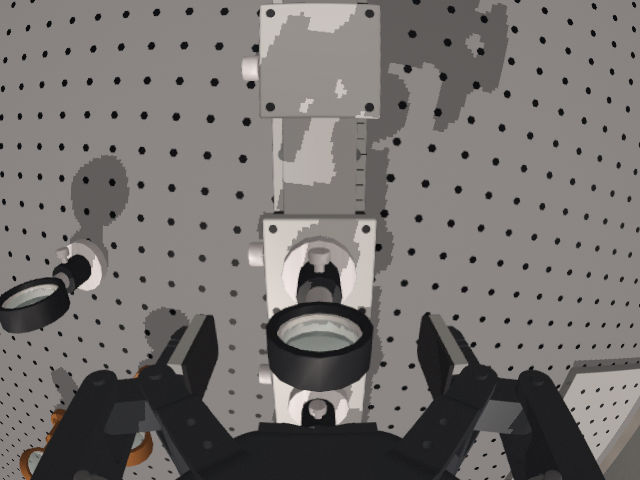

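Lens_42 stands upright and centred. On to lens_54.

Request:
{"fn": "apply_moves", "kwargs": {
  "rows": [
    [0,0,15,0,0,0,0],
    [0,0,35,0,0,0,0],
    [0,0,40,0,0,0,0],
    [-12,-7,20,0,0,0,0],
    [-30,-18,0,0,0,0,0],
    [-35,-22,0,0,0,0,0],
    [-38,-24,0,0,0,0,0],
    [-38,-23,0,0,0,0,0],
    [-20,-12,0,0,0,0,0],
    [-9,-6,0,0,0,0,0],
    [0,0,0,0,0,0,0],
    [0,0,0,0,0,0,0]
  ]
}}

```text
time: 18.08
ee_pos: [0.4511, -0.1647, 0.2304]
tcp_rot: [-180.0, -0.0, 97.6]
wrist_force: [-1.3, 0.6, -0.2]
opening: 0.0852
```

```bash
python3 wp.py w11
```

```text
18.075 [ 0.4511 -0.1647  0.2304] [-179.993    -0.0179   97.5513] [-1.2552  0.6074 -0.2364] 0.08519763695120836
```

View pics/w11.png

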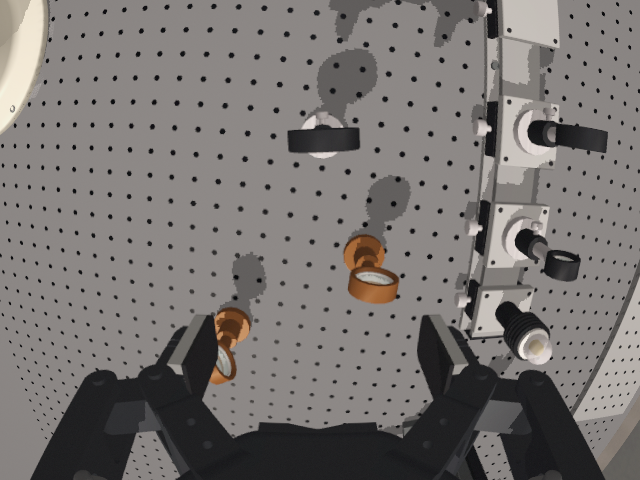

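```bash
python3 foot.py w11 296 108 56 52; python3 ring.py w11 282 103 84 60 0.088
```

```text
foot [ 0.4446 -0.0933] rms 0.0006751627228198707 delta world mm [-6.5618 71.3189  0.    ] tool mm [71.5627  2.8674  0.022 ]
[   6   22   72   27 1630] [ 0.4441 -0.0929] ((444.0696105957031, -92.15762329101562), (50.64104461669922, 18.731645584106445), 7.731338977813721)
pca 10.027588745312356
```

View pics/w11r.png

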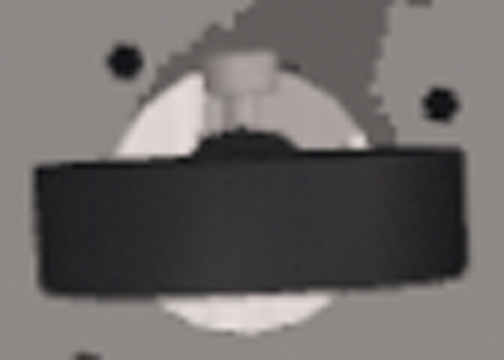

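Request:
{"fn": "apply_moves", "kwargs": {
  "rows": [
    [-1,9,-10,0,0,0.4,0],
    [-1,20,-20,0,0,1,0],
    [-1,20,-20,0,0,1,0],
    [-1,15,-20,0,0,0,0],
    [-1,7.5,-20,0,0,0,0],
    [0,0,-20,0,0,0,0],
    [0,0,-13,0,0,0,0],
    [0,0,-5,0,0,0,0],
    [0,0,0,0,0,0,0]
  ]
}}

```text
time: 19.25
ee_pos: [0.4454, -0.0934, 0.1027]
tcp_rot: [-180.0, -0.0, 99.9]
wrist_force: [0.7, 0.4, -0.5]
opening: 0.0854
```

```bash
python3 wp.py w12
```

```text
19.25 [ 0.4454 -0.0934  0.1027] [-179.9936   -0.0046   99.9197] [ 0.7025  0.4228 -0.4692] 0.08540053501374414
```

View pics/w12.png

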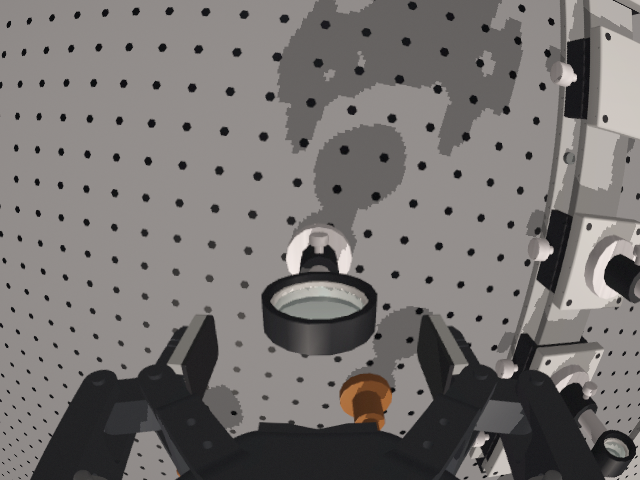

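Lens_54 is centred between the pads, with ring centre 319 against pad middle 317. I'll descend and close.

Request:
{"fn": "apply_moves", "kwargs": {
  "rows": [
    [0.4,0,-14,0,0,0,0],
    [0,0,-15.5,0,0,0,0],
    [0,0,0,0,0,0,0.2],
    [0,0,0,0,0,0,0.35],
    [0,0,0,0,0,0,0.45],
    [0,0,0,0,0,0,0.6],
    [0,0,0,0,0,0,0.6],
    [0,0,0,0,0,0,0.6]
  ]
}}

```text
time: 20.3
ee_pos: [0.446, -0.0935, 0.0735]
tcp_rot: [180.0, 0.0, 99.9]
wrist_force: [0.2, 0.8, 1.9]
opening: 0.0534
```

```bash
python3 wp.py w13
```

```text
20.3 [ 0.446  -0.0935  0.0735] [179.9627   0.015   99.9193] [0.204  0.8202 1.8658] 0.05341925692646922
```

View pics/w13.png

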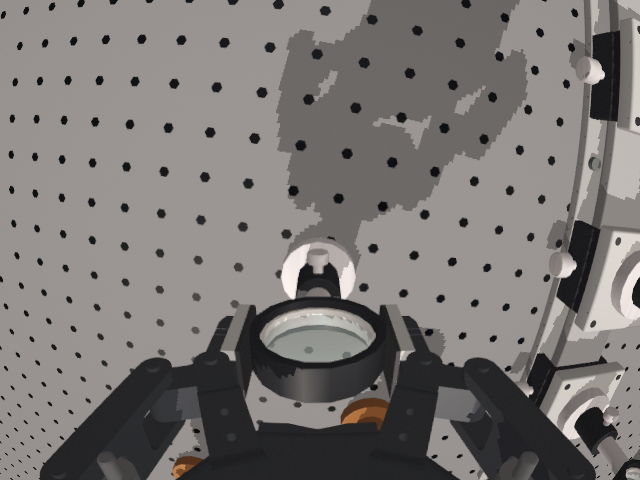

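Request:
{"fn": "apply_moves", "kwargs": {
  "rows": [
    [0,0,10,0,0,0,0.6],
    [0,0,30,0,0,0,0.6],
    [0,0,35,0,0,0,0.6],
    [8,7,20,0,0,-0.4,0.6],
    [20,18,0,0,0,-1,0.6],
    [25,23,0,0,0,-1,0.6],
    [25,23,0,0,0,0,0.6],
    [25,23,0,0,0,0,0.6],
    [25,23,0,0,0,0,0.6],
    [22,20,0,0,0,0,0.6],
    [14,14,-10,0,0,0,0.6],
    [7,7,-10,0,0,0,0.6],
    [0,0,0,0,0,0,0.6],
    [0,0,0,0,0,0,0.6]
  ]
}}

```text
time: 22.1
ee_pos: [0.6163, 0.0639, 0.1483]
tcp_rot: [-180.0, 0.0, 97.5]
wrist_force: [0.5, 0.1, -2.6]
opening: 0.0528
```

```bash
python3 wp.py w14
```

```text
22.1 [0.6163 0.0639 0.1483] [-179.9775    0.0085   97.4875] [ 0.5007  0.1436 -2.6106] 0.0528296386333712
```

View pics/w14.png

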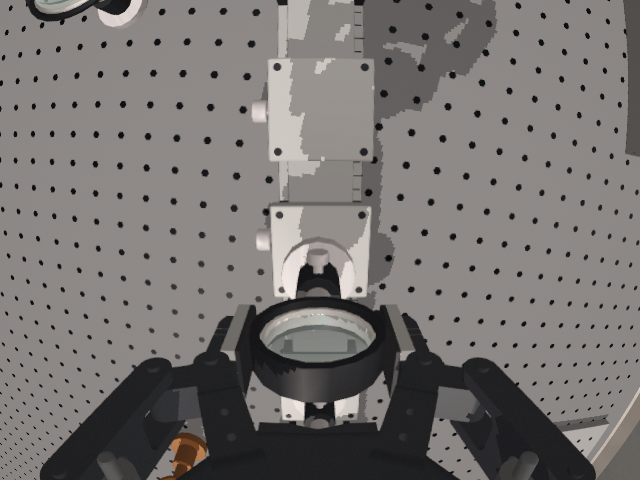

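Request:
{"fn": "apply_moves", "kwargs": {
  "rows": [
    [0.5,0.4,-8,0,0,0,0.6],
    [0,0,-10,0,0,0,0.6],
    [0,0,-5,0,0,0,0.6],
    [0,0,-2,0,0,0,0.6],
    [0,0,-1,0,0,0,0.6],
    [0,0,-0.5,0,0,0,0.6],
    [0,0,0,0,0,0,0.6]
  ]
}}

```text
time: 23.02
ee_pos: [0.6174, 0.0649, 0.1219]
tcp_rot: [180.0, 0.0, 97.5]
wrist_force: [0.4, -1.0, -2.4]
opening: 0.0528
```

Request:
{"fn": "apply_moves", "kwargs": {
  "rows": [
    [0,0,-0.5,0,0,0,0.6],
    [0,0,0,0,0,0,0.6]
  ]
}}

```text
time: 23.28
ee_pos: [0.6174, 0.0649, 0.1216]
tcp_rot: [180.0, 0.0, 97.5]
wrist_force: [-0.4, 0.1, 1.0]
opening: 0.0529
```

Request:
{"fn": "apply_moves", "kwargs": {
  "rows": [
    [0,0,-0.3,0,0,0,0.6],
    [0,0,0,0,0,0,0.36],
    [0,0,0,0,0,0,0.3],
    [0,0,0,0,0,0,0.2],
    [0,0,0,0,0,0,0.05],
    [0,0,0,0,0,0,0]
  ]
}}

```text
time: 24.02
ee_pos: [0.6173, 0.0649, 0.1208]
tcp_rot: [-180.0, 0.0, 97.5]
wrist_force: [-0.8, 0.0, 0.1]
opening: 0.0853
```

```bash
python3 wp.py w15
```

```text
24.025 [0.6173 0.0649 0.1208] [-179.9947    0.0001   97.5138] [-0.7519  0.0259  0.1264] 0.08530366633727982
```

View pics/w15.png

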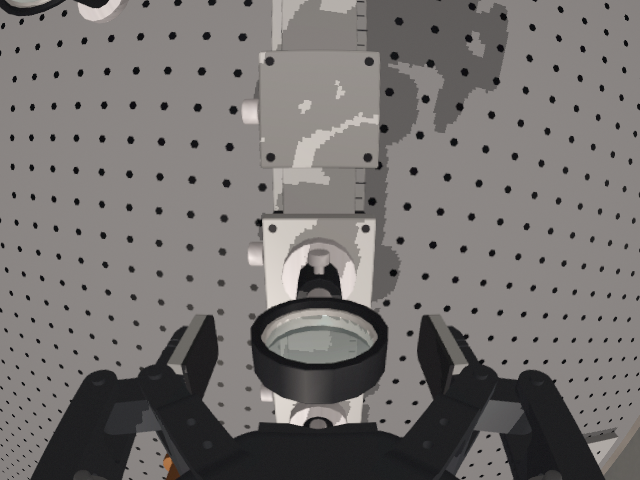

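Lens_54 is placed. Next is lens_66.

Request:
{"fn": "apply_moves", "kwargs": {
  "rows": [
    [0,0,15,0,0,0,0],
    [0,0,35,0,0,0,0],
    [0,0,40,0,0,0,0],
    [-12,6,20,0,0,0,0],
    [-30,16,0,0,0,0,0],
    [-35,19,0,0,0,0,0],
    [-38,20,0,0,0,0,0],
    [-30,18,0,0,0,0,0],
    [-18,10,0,0,0,0,0],
    [-9,6,0,0,0,0,0],
    [0,0,0,0,0,0,0],
    [0,0,0,0,0,0,0]
  ]
}}

```text
time: 25.58
ee_pos: [0.4459, 0.1596, 0.2307]
tcp_rot: [-180.0, 0.0, 97.5]
wrist_force: [0.1, 1.0, -0.3]
opening: 0.0853
```

```bash
python3 wp.py w16
```

```text
25.575 [0.4459 0.1596 0.2307] [-179.9873    0.0122   97.4924] [ 0.0834  0.9973 -0.3417] 0.08529358117011814
```

View pics/w16.png

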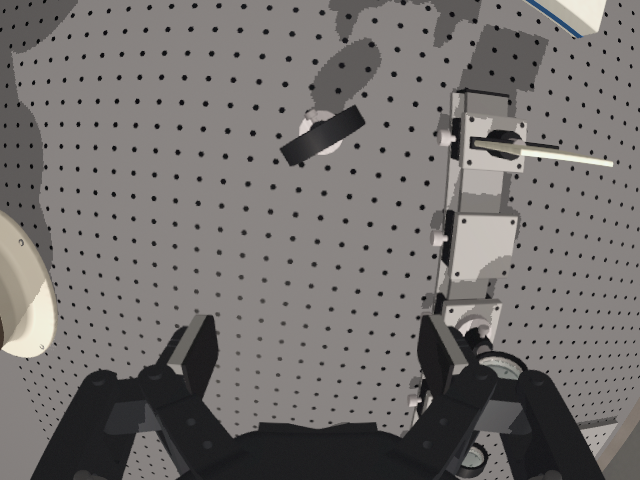

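```bash
python3 foot.py w16 296 108 50 50; python3 ring.py w16 272 98 100 75 0.09
```

```text
foot [0.4382 0.2343] rms 0.0016380465899772027 delta world mm [-7.6728 74.689   0.    ] tool mm [75.0518  2.1318 -0.0165]
[   8    7   85   62 1849] [0.4382 0.2344] ((437.45391845703125, 234.14385986328125), (62.264488220214844, 20.488832473754883), 42.05231857299805)
pca -141.7306658203851
```

View pics/w16r.png

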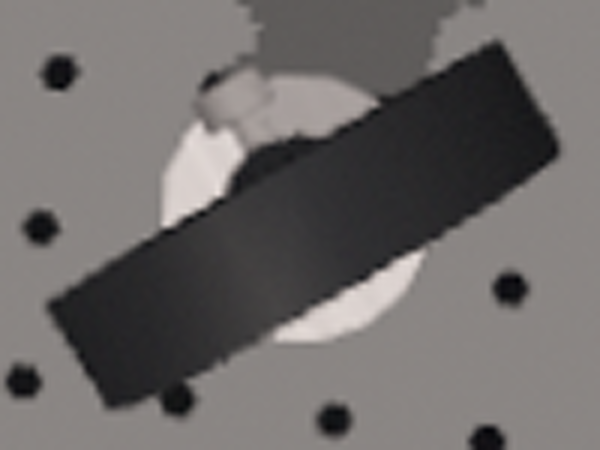

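Request:
{"fn": "apply_moves", "kwargs": {
  "rows": [
    [-1,9,-8,0,0,5,0],
    [-2,20,-15,0,0,7.5,0],
    [-1,20,-20,0,0,7.5,0],
    [-1,17,-20,0,0,7.5,0],
    [-1.3,9.6,-17,0,0,3,0],
    [0,0,-10,0,0,0,0],
    [0,0,0,0,0,0,0],
    [0,0,0,0,0,0,0]
  ]
}}

```text
time: 26.62
ee_pos: [0.4394, 0.2352, 0.1417]
tcp_rot: [179.9, 0.0, 127.9]
wrist_force: [0.4, -0.7, -0.4]
opening: 0.0853
```

```bash
python3 wp.py w17
```

```text
26.625 [0.4394 0.2352 0.1417] [179.9444   0.0149 127.9271] [ 0.3866 -0.6887 -0.4439] 0.08533427140214847
```

View pics/w17.png

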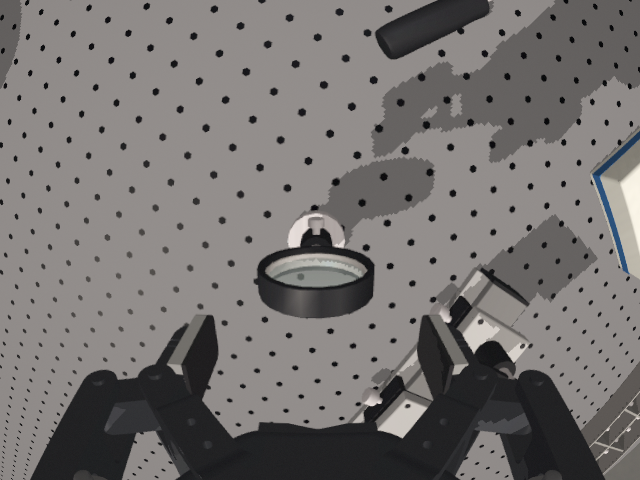

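It's centred (ring 316, pads 317). I'll descend and close.

Request:
{"fn": "apply_moves", "kwargs": {
  "rows": [
    [0,0,-12,0,0,0,0],
    [0,0,-18,0,0,0,0],
    [0,0,-18,0,0,0,0],
    [0,0,-14,0,0,0,0],
    [0,0,-6,0,0,0,0],
    [0,0,0,0,0,0,0.1],
    [0,0,0,0,0,0,0.2],
    [0,0,0,0,0,0,0.3],
    [0,0,0,0,0,0,0.45],
    [0,0,0,0,0,0,0.45]
  ]
}}

```text
time: 27.92
ee_pos: [0.4393, 0.2356, 0.0737]
tcp_rot: [179.9, 0.0, 128.0]
wrist_force: [-2.3, -1.9, 5.5]
opening: 0.065
```

```bash
python3 wp.py w18
```

```text
27.925 [0.4393 0.2356 0.0737] [179.9355   0.0155 128.0143] [-2.3327 -1.9165  5.4655] 0.06504253161839021
```

View pics/w18.png

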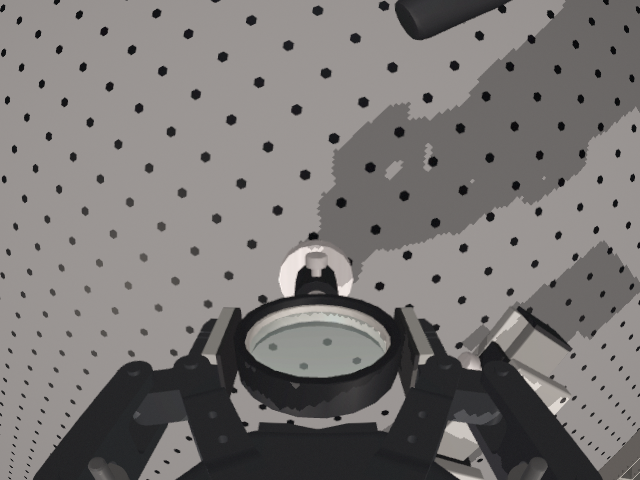

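Request:
{"fn": "apply_moves", "kwargs": {
  "rows": [
    [0,0,10,0,0,0,0.45],
    [0,0,30,0,0,0,0.45],
    [0,0,35,0,0,0,0.45],
    [8,-4,20,0,0,-2,0.45],
    [20,-9,0,0,0,-5,0.45],
    [25,-12,0,0,0,-5,0.45],
    [25,-12,0,0,0,-5,0.45],
    [25,-12,0,0,0,-5,0.45],
    [24,-12,0,0,0,-5,0.45],
    [20,-10,0,0,0,-3.5,0.45],
    [12,-6,-10,0,0,0,0.45],
    [7,-3.5,-10,0,0,0,0.45],
    [0,0,0,0,0,0,0.45],
    [0,0,0,0,0,0,0.45]
  ]
}}

```text
time: 29.72
ee_pos: [0.6045, 0.1553, 0.148]
tcp_rot: [-180.0, -0.0, 97.6]
wrist_force: [0.8, 0.5, -3.5]
opening: 0.0646
```

```bash
python3 wp.py w19
```

```text
29.725 [0.6045 0.1553 0.148 ] [-179.9829   -0.0058   97.5655] [ 0.8177  0.4713 -3.5212] 0.06457362699511615
```

View pics/w19.png

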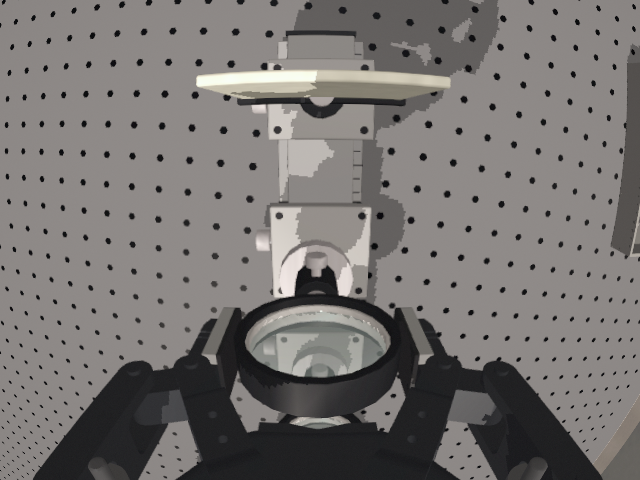

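Request:
{"fn": "apply_moves", "kwargs": {
  "rows": [
    [0.7,-0.2,-8,0,0,0,0.45],
    [0,0,-10,0,0,0,0.45],
    [0,0,-5,0,0,0,0.45],
    [0,0,-1.5,0,0,0,0.45],
    [0,0,-0.8,0,0,0,0.45],
    [0,0,-0.5,0,0,0,0.45],
    [0,0,0,0,0,0,0.45]
  ]
}}

```text
time: 30.65
ee_pos: [0.6057, 0.1548, 0.1223]
tcp_rot: [180.0, -0.0, 97.5]
wrist_force: [-0.6, -0.7, -3.9]
opening: 0.0649
```

Request:
{"fn": "apply_moves", "kwargs": {
  "rows": [
    [0,0,-0.5,0,0,0,0.45],
    [0,0,0,0,0,0,0.45]
  ]
}}

```text
time: 30.9
ee_pos: [0.6058, 0.1548, 0.1219]
tcp_rot: [180.0, -0.0, 97.5]
wrist_force: [-0.7, -1.0, -1.0]
opening: 0.0647
```

Request:
{"fn": "apply_moves", "kwargs": {
  "rows": [
    [0,0,-0.4,0,0,0,0.45],
    [0,0,-0.2,0,0,0,0.45],
    [0,0,0,0,0,0,0.45]
  ]
}}

```text
time: 31.28
ee_pos: [0.6058, 0.1549, 0.1218]
tcp_rot: [180.0, -0.0, 97.5]
wrist_force: [-2.3, -0.5, 5.0]
opening: 0.0649
```

Request:
{"fn": "apply_moves", "kwargs": {
  "rows": [
    [0,0,0,0,0,0,0.22],
    [0,0,0,0,0,0,0.16],
    [0,0,0,0,0,0,0.08],
    [0,0,0,0,0,0,0],
    [0,0,0,0,0,0,0]
  ]
}}

```text
time: 31.9
ee_pos: [0.6057, 0.1548, 0.121]
tcp_rot: [180.0, 0.0, 97.5]
wrist_force: [-0.6, -1.6, -0.2]
opening: 0.0852
```

```bash
python3 wp.py w20
```

```text
31.9 [0.6057 0.1548 0.121 ] [179.9986   0.0007  97.5183] [-0.632  -1.5555 -0.217 ] 0.08516154566520658
```

View pics/w20.png

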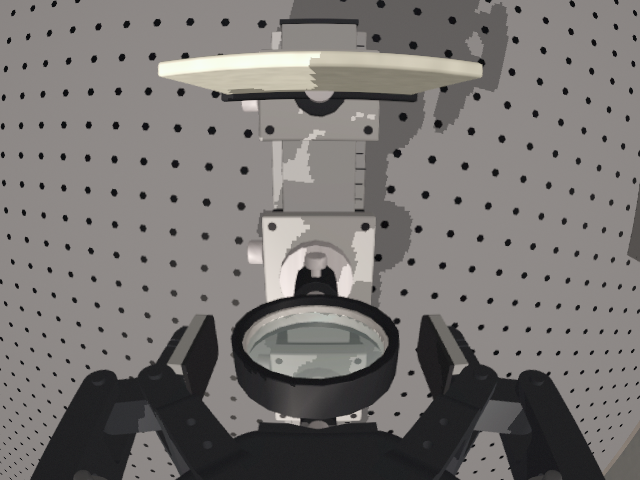

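Released, with clear gaps on both sides. I'll rise straight up, back off toward the robot, and check.

Request:
{"fn": "apply_moves", "kwargs": {
  "rows": [
    [0,0,12,0,0,0,0],
    [0,0,25,0,0,0,0],
    [0,0,35,0,0,0,0],
    [0,0,40,0,0,0,0],
    [-25,10,20,0,0,0,0],
    [-38,15,0,0,0,0,0],
    [-45,20,0,0,0,0,0],
    [-45,20,0,0,0,0,0],
    [-45,20,0,0,0,0,0],
    [-30,10,0,0,0,0,0],
    [-12,5,0,0,0,0,0],
    [0,0,0,0,0,0,0],
    [0,0,0,0,0,0,0]
  ]
}}

```text
time: 33.58
ee_pos: [0.3665, 0.2546, 0.253]
tcp_rot: [180.0, 0.0, 97.5]
wrist_force: [-0.5, 0.7, 0.9]
opening: 0.0852
```

```bash
python3 - <<'E'
from h import *
s=camera('scene')[:,:,::-1]; t=camera('top')[:,:,::-1]; cv2.imwrite('pics/s_end.png',s); cv2.imwrite('pics/t_end.png',t)
a=cv2.resize(t[130:240,160:450],None,fx=2.6,fy=2.6,interpolation=2); b=cv2.resize(s[120:400,220:480],None,fx=2,fy=2,interpolation=2)
cv2.imwrite('pics/ta.png',a);cv2.imwrite('pics/sb.png',b)
E
```

```text
(no output)
```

View pics/ta.png

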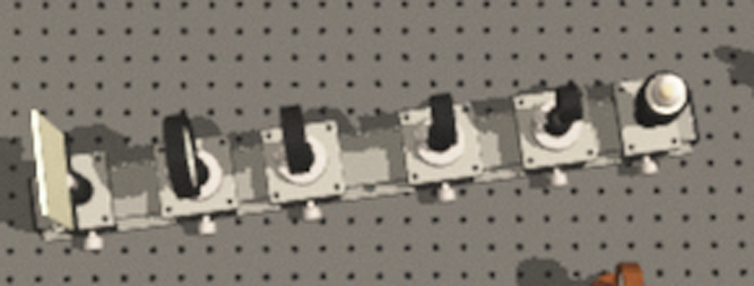

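View pics/sb.png

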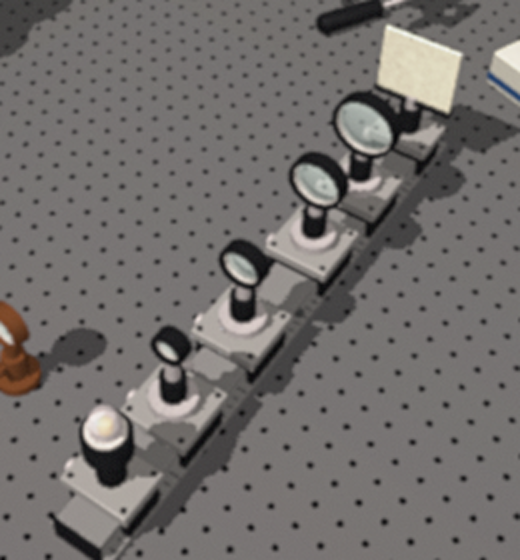

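All four stand upright and centred, in order 30, 42, 54, 66 from lamp to screen. Handing in.

```bash
python3 -c "
from workcell import *
print(job_done(), get_obs()['time'])"
```

```text
the job is handed in; nothing more can be done
the job is handed in; nothing more can be done
```

The four lenses stand upright on the carriers in the order asked, lens_30, lens_42, lens_54 and lens_66 from lamp to screen. I handed the job in at about 34 s.

- **Placing:** Each lens was gripped on its ring edges at 30 N and turned so its optical axis lies along the rail, with the tool within 0.1° of the measured 97.5° rail direction. I lowered each one until light contact, at most 5 N at the wrist, before letting go.
- **Last checks:** The final top and scene pictures show all four lenses upright, in the right order and close to the middle of their plates by eye. The brown lenses were left alone and the arm is clear of everything. I did not re-measure the foot centres after the last release.
- **Disagreement:** The wrist camera put the ring 1.5 to 2.5 mm off along the jaws from my foot measurements, within about the stated calibration accuracy. I corrected for it before each grasp. The two views of the first two plate centres, the ones I compared, agreed to about 1 mm.

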